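Latch the vial rack into the reader's push-push lane

TASK

Load the white vial rack into the reader's left-hand lane, steel stud first, and press it in until the push-push catch inside holds it by itself, with the rack's near end flush with the front edge of the lane. Nobody knows whether the empty catch was left in or out, so feel whether the rack stays home after a press, and press again if it springs back; press gently, never beyond about 35 N, keep the rack upright and leave the other things on the bench where they are.

Things in the scene. Friction and masses are not known exactly. Their poses are not given: they have to be found in the camera images.
- rack_center (a point): Centre of the loose white rack, 29 mm above its underside; y is its long axis, z up. It stands on the bench and carries four yellow-capped vials, about 0.26 kg in all. Body 24 mm wide (x), 130 mm long, 58 mm high (caps 60 mm); the foot, the lowest 6 mm, is 28 mm wide, 140 mm long. Grip across the 24 mm at the middle, 35 to 45 mm above the bench.
- press_point (a point): Middle of the rack's plain flat end face (-y end, 65 mm from its centre), 30 mm above its underside: press here, along the rack's +y. Below, up to 6 mm above the bench, the foot reaches 5 mm farther out than this face. A part of the rack.
- stud_tip (a point): Outer face of the steel mushroom stud on the rack's +y end, 78 mm from the rack's centre, 30 mm above its underside. Head 13 mm in diameter, 4 mm thick, on a 4 mm neck; the head's back lies 9 mm off the rack's end face. A part of the rack.
- reader: White fixed two-lane rack reader. Origin: on the bench, middle of the lanes' front edge; x runs into the reader, z up. Lanes at y = +27 (left, ours) and -27 mm: rails 14 mm high, 31 apart, bevelled to 39 at the top, flared 8 mm before x = 0, open above from x = 0 to 70 mm; the foot slides between them on the bench. Then to x = 210 a hood 130 wide, 83 high (display 102); tunnels 36 wide, 70 high.
- rack_home (a point): Where the rack's centre is when home: in the left lane, 70 mm from its front edge, 29 mm up; the rack's +y is then along this point's x (the reader's x) and the near end of its foot is flush with the lane's front edge. A spring carriage with two jaws, out of sight in the tunnel, holds it there by the stud; each catch is set up to 2 mm nearer or deeper at each start.
- catch_out (a point): Where the stud's tip meets the empty catch if its carriage is out: 12 mm before its home place, 30 mm up; jaws open. Press on from there to about 5 mm beyond home: it clicks and, let go, returns to home and stays, jaws shut round the stud. Spring 3 N here, 5 N at home, 6 N at the hard stop 5.6 mm beyond home; friction adds 2 to 8 N. At the stop force rises at once: let go at about 18 N.
- catch_in (a point): Where the stud's tip is stopped if the empty carriage was left latched in: by the shut jaws, 11 mm before its home place, 30 mm up. Pressed 5.6 mm deeper, to the hard stop, and let go, the carriage runs out slowly (0.1 m/s), pushes the rack back 6 mm or more and opens its jaws; a second full press takes the rack home. Every full press toggles the catch, also on a rack that is home.
- tipbox_purple: Pipette tip box with a purple base and a clear lid, 99 x 123 x 90 mm, loose, origin under its middle; a bystander.
- cassette: Dark grey tube cassette, 31 x 133 x 68 mm, loose, standing; origin under its middle; a bystander.

How it is judged:
By the outcome, as a careful person would: the job done as asked, in the order asked, and still so for the second after the job is handed in, with the robot touching nothing.
It also fails if it takes over 72 s, if anything falls off the work surface, if the arm or the gripper's body presses on something with over 40 N, if the wrist force passes 120 N, or if a joint passes its speed limit or range.

ROBOT

A 7-joint arm with a two-finger parallel gripper is mounted at the origin on a cart in front of the work surface, level with it; the furniture and walls round the work are solid. World frame = base frame: x ahead of the robot, y to its left, z up, the work surface at z = 0. Lengths are in mm, angles in rad, forces in N, time in s.
With the tool pointing down it reaches from about 400 to 875 mm from the base axis. Payload 6.5 kg.
Tool frame: the origin (TCP) lies at the very end of the fingers, on their centre line; the grasp point (between the pads) lies 19 mm behind it; z points along the fingers, x is the direction in which the jaws open and shut, and the axes are right-handed (so a half turn about z gives the same grasp; the last joint's range is limited). The gripper opens to 85 mm and grips with 20 to 120 N. Pads are 22 mm wide; open, the fingers measure 114 mm over their backs; the gripper's body (76 mm by 85 mm) begins 54 mm behind the grasp point. The pads swing forward as they close: fully open they stand 13 mm farther back than shut.
Start: joints at [-1.18, 0.536, -0.004, 1.538, 0.003, 1.067, -0.071], TCP at [286.695, 583.349, 231.29] pointing down, gripper open.
Joint ranges: [-2.7, 2.7], [-0.37, 2.16], [-1.27, 1.26], [0.24, 2.4], [-1.31, 4.45], [0.19, 1.91], [-2.76, 2.76]. Speed limits (rad/s): [2.39, 2.39, 3.14, 3.14, 3.14, 3.14, 3.14].

INTERFACE

Orientations are given as a rotation vector (axis times angle).
In Python, from station import * gives the robot as it stands. The module is installed in compiled form; this text tells all that it offers.
- The arm moves only by the tool jog_arm, never from a script. Its argument "targets" is a list of rows, each an object with "dr": the turn, a rotation vector about the world's x, y, z each as a share of 30 degrees, from -1 to 1, a list of three; "translation": the shift along the world's x, y, z each as a share of 250 mm, from -1 to 1, a list of three; "jaw": the closure, from 0 (fully open) to 1 (shut). A call has 1 to 12 rows; each row is the pose to reach, as a shift and turn from the pose commanded when the call began; what a row does not reach only later rows make up. A row lasts 1/8 s, in which the tool goes at most 62.5 mm and 10.7 degrees, less where a joint would pass 70% of its speed; a pose out of reach is approached as far as the arm can. A call with a number of a shift or a turn outside -1 to 1 is refused whole. A call with a gripper value outside its range is refused whole. The fingers move at their own pace and stop on an object; the grip force is fixed at half the most. Time passes only in rows, so rows that repeat a pose let the fingers close. It gives the time, the measured TCP pose, the force and the opening at its end, in the units of the state.
- state(): the state, without advancing time (a new reading comes with each control period).
- get_image(name): name is "scene" or "top" or "wrist"; returns a dict with "color" (420x560x3 uint8, blue, green, red), "fx", "fy", "cx", "cy" (pixels), "pose" (4x4, takes a point from camera to world coordinates). Camera axes: x right, y up, looking along -z (the intrinsics and any distortion apply to the point x, -y, -z); pixel columns grow to the right and rows downward; lengths in mm; the calibration is good to about 2 mm. A picture is of the moment at which its call begins. There is no depth.
- sign_off(): hands the job in, once; it reports no verdict.
The state is a dict: "clock": time; "qpos": joint angles; "qvel": joint speeds; "effort": joint torques, N m; "position": TCP position; "ee_rot": TCP orientation; "force": force on the tool from outside, world axes, zero at the start; "torque": the same for the moment, N m; "finger_gap": finger opening in mm.
Only numpy, scipy, OpenCV 4.12 (cv2) and the standard library are available. Lean on these libraries where they do the work, as an engineer would, in place of code of your own. Each camera call takes 0.05 s, during which the arm holds its last target.

## Working session

There is one attempt and no reset: what is moved stays moved. The work goes in short steps, Python scripts to look and compute and a tool call to move; the robot and the scene stay as the last step left them, time stands still between calls to the robot, and variables do not carry over. Pictures are saved under pics/ and viewed, and the job is handed in when it is done.

Besides the shell and the picture viewer there is one more tool, called in YAML: its name, and indented under it one key for each argument. jog_arm: Moves the arm, as the interface text tells. Shift numbers are shares of 250 mm and turn numbers shares of 30 degrees, none past 1 either way. Its arguments: {"type":"object","properties":{"targets":{"type":"array","items":{"type":"object","properties":{"dr":{"type":"array","items":{"type":"number","minimum":-1,"maximum":1}},"translation":{"type":"array","items":{"type":"number","minimum":-1,"maximum":1}},"jaw":{"type":"number"}}}}},"required":["targets"]}

```bash
mkdir -p pics; python3 - <<'E'
from station import *
import cv2,numpy as np
s=state();print(s)
for n in ["scene","top","wrist"]:
    im=get_image(n);cv2.imwrite(f"pics/{n}0.png",im["color"]);print(n,im["fx"],im["fy"],im["cx"],im["cy"],np.round(im["pose"],4).tolist(),[k for k in im])
    np.savez(f"pics/{n}0.npz",**im)
E
```

```text
{'clock': 0.0, 'qpos': array([-1.18021479,  0.53723373, -0.0044573 ,  1.53886064,  0.00259556,
        1.06730485, -0.07120184]), 'qvel': array([ 9.42867153e-04, -1.51084830e-05, -4.77748579e-04,  1.15799246e-03,
       -1.55892193e-03,  1.96191751e-03,  1.28207024e-03]), 'effort': array([-4.70572159e-04, -5.83399737e+01,  1.04825221e+00, -2.59119344e+01,
        1.22749593e-02,  9.48682486e-03, -3.67131247e-05]), 'position': array([286.41468626, 582.78577089, 230.37400454]), 'ee_rot': array([ 2.66575044e+00,  1.66035390e+00, -2.29686360e-03]), 'force': array([0.40952229, 0.03076664, 0.0661857 ]), 'torque': array([ 0.05187282, -0.0104663 ,  0.01634721]), 'finger_gap': 85.22454107456835}
scene 524.2781959100769 524.2781959100769 285.5142048756837 203.75166874871556 [[0.6433, 0.4198, -0.6402, -436.8227], [-0.7656, 0.3534, -0.5376, -692.0914], [0.0006, 0.836, 0.5487, 894.3607], [0.0, 0.0, 0.0, 1.0]] ['color', 'fx', 'fy', 'cx', 'cy', 'pose']
top 411.95233979238407 411.95233979238407 277.44018649066146 209.6877249057318 [[0.0134, 0.99, -0.1402, 411.5556], [-0.9995, 0.0173, 0.0268, 144.5682], [0.0289, 0.1398, 0.9898, 1034.6278], [0.0, 0.0, 0.0, 1.0]] ['color', 'fx', 'fy', 'cx', 'cy', 'pose']
wrist 340.2772180299855 340.2772180299855 280.4839332280944 216.9275718678736 [[0.4424, -0.8478, -0.2926, 210.3806], [0.8968, 0.4179, 0.1451, 620.3992], [-0.0007, -0.3266, 0.9452, 372.9179], [0.0, 0.0, 0.0, 1.0]] ['color', 'fx', 'fy', 'cx', 'cy', 'pose']
```

View pics/scene0.png

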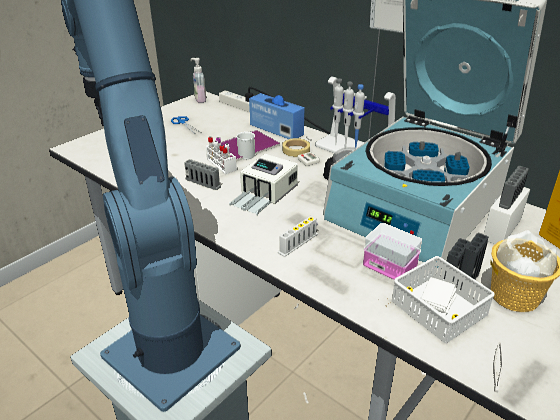

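View pics/top0.png

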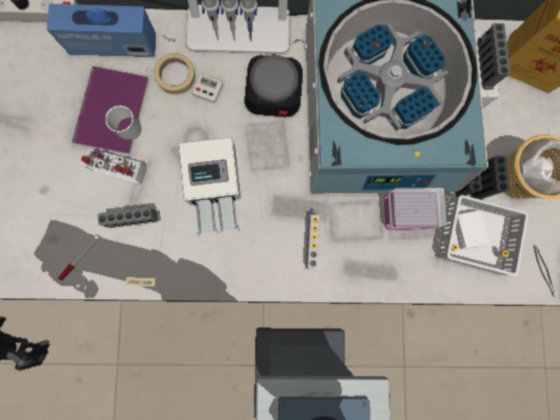

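View pics/wrist0.png

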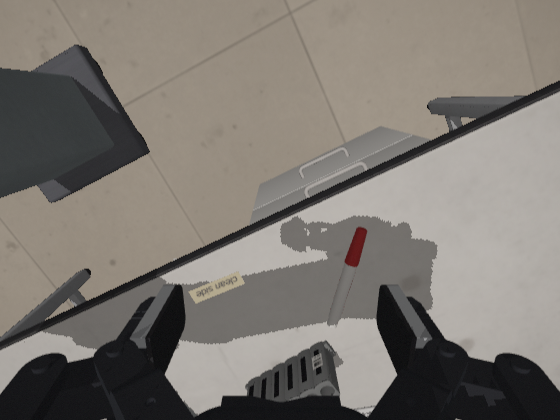

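Scene and top show the rack at top pixel (314,238), the reader hood at (210,170), and its lanes at about (206,215) for left and (228,213) for right. The cassette is at (128,215) and the tip box at (415,210). I'll zoom in next.

```bash
python3 - <<'E'
import cv2,numpy as np
t=cv2.imread("pics/top0.png")
a=cv2.resize(t[130:250,160:270],None,fx=5,fy=5,interpolation=cv2.INTER_CUBIC);cv2.imwrite("pics/t_reader.png",a)
a=cv2.resize(t[195:285,270:370],None,fx=6,fy=6,interpolation=cv2.INTER_CUBIC);cv2.imwrite("pics/t_rack.png",a)
s=cv2.imread("pics/scene0.png")
a=cv2.resize(s[140:265,220:350],None,fx=4.5,fy=4.5,interpolation=cv2.INTER_CUBIC);cv2.imwrite("pics/s_zoom.png",a)
E
```

```text
(no output)
```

View pics/t_reader.png

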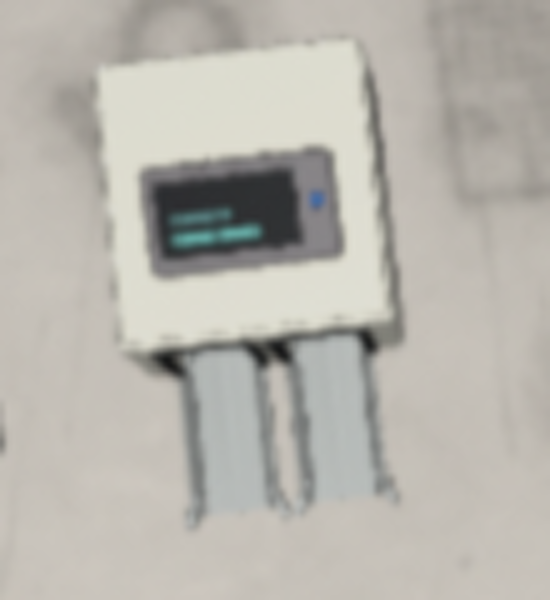

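View pics/t_rack.png

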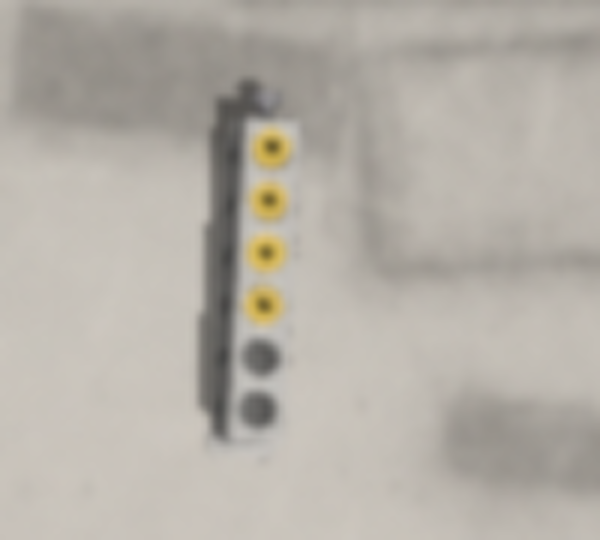

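View pics/s_zoom.png

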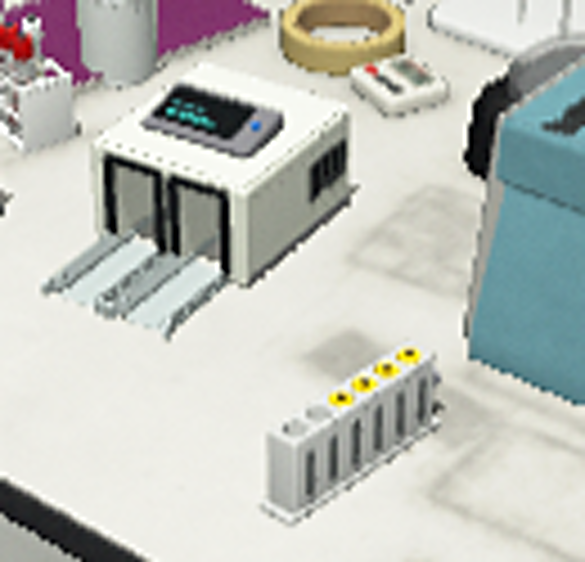

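```bash
cat > h.py <<'E'
import cv2,numpy as np
def ray(im,px):
    P=im["pose"];d=np.array([(px[0]-im["cx"])/im["fx"],-(px[1]-im["cy"])/im["fy"],-1.]);return P[:3,3],P[:3,:3]@d
def plane(im,px,z):
    o,d=ray(im,px);return o+d*(z-o[2])/d[2]
def proj(im,X):
    P=im["pose"];c=P[:3,:3].T@(np.asarray(X)-P[:3,3]);return np.array([im["cx"]+im["fx"]*c[0]/-c[2],im["cy"]-im["fy"]*c[1]/-c[2]])
def caps(im,roi=None,amin=4):
    h=cv2.cvtColor(im["color"],cv2.COLOR_BGR2HSV);m=cv2.inRange(h,(18,110,120),(35,255,255))
    if roi is not None:
        k=np.zeros_like(m);x0,y0,x1,y1=roi;k[y0:y1,x0:x1]=1;m=m*k
    n,l,s,c=cv2.connectedComponentsWithStats(m);return [(c[i],s[i,4]) for i in range(1,n) if s[i,4]>=amin]
E
python3 - <<'E'
from h import *
T=dict(np.load("pics/top0.npz"));S=dict(np.load("pics/scene0.npz"))
for c,a in caps(T,(295,200,335,280)): print("top",c,a,plane(T,c,60))
for c,a in caps(S,(270,205,340,265)): print("scene",c,a,plane(S,c,60))
f=lambda p,o,k:(np.array(p)+.5)/k-.5+o
for n,p in dict(farL=(246,122),farR=(298,122),nearL=(230,438),nearR=(278,440)).items(): print(n,plane(T,f(p,(270,195),6),58))
for n,p in dict(hoodFL=(122,348),hoodFR=(398,325),hoodBL=(98,66),hoodBR=(360,40)).items(): print(n,plane(T,f(p,(160,130),5),83))
for n,p in dict(laneL_l=(205,515),laneL_r=(270,510),laneR_l=(312,503),laneR_r=(378,497)).items(): print(n,plane(T,f(p,(160,130),5),0))
for n,p in dict(railL=(193,527),railm=(292,513),railR=(393,500)).items(): print(n,plane(T,f(p,(160,130),5),14))
fs=lambda p:f(p,(220,140),4.5)
for n,p in dict(FL=(92,145),FR=(250,188),BR=(350,107),BL=(200,63)).items(): print("s",n,plane(S,fs(p),83))
for n,p in dict(nearL=(267,432),nearR=(300,442),farR=(437,352)).items(): print("s rack",n,plane(S,fs(p),58))
E
```

```text
top [314.81818182 219.45454545] 22 [527.62982631  28.58431083  60.        ]
top [314.09090909 228.09090909] 22 [506.89558829  30.30709294  60.        ]
top [314.         236.82608696] 23 [486.07425077  30.50401033  60.        ]
top [313.5 245.5] 24 [465.50685946  31.67114277  60.        ]
scene [310.18181818 219.        ] 11 [521.72475303  23.24575427  60.        ]
scene [305.64285714 221.78571429] 14 [503.07197081  24.59956096  60.        ]
scene [300.41666667 225.08333333] 12 [481.61785649  25.86861235  60.        ]
scene [295.30769231 228.07692308] 13 [461.83859157  27.75657377  60.        ]
farL [538.64503419  38.53288886  58.        ]
farR [539.00201607  17.69486321  58.        ]
nearL [413.56021879  44.55875586  58.        ]
nearR [413.03668242  25.6727039   58.        ]
hoodFL [567.20403546 336.64604079  83.        ]
hoodFR [580.4486745  208.80474227  83.        ]
hoodBL [702.49171511 354.05091653  83.        ]
hoodBR [718.08242547 230.526086    83.        ]
laneL_l [496.81557425 308.28393315   0.        ]
laneL_r [499.84163559 275.95353902   0.        ]
laneR_l [503.69731229 255.08113062   0.        ]
laneR_r [507.25121319 222.12179856   0.        ]
railL [489.63623566 311.72775469  14.        ]
railm [497.33274424 263.28510833  14.        ]
railR [504.58396371 213.61289934  14.        ]
s FL [557.25460938 327.17586722  83.        ]
s FR [583.85061075 205.72834094  83.        ]
s BR [714.21169754 224.95077254  83.        ]
s BL [695.14960323 351.01996168  83.        ]
s rack nearL [409.48628794  41.24642037  58.        ]
s rack nearR [414.53851299  20.0200522   58.        ]
s rack farR [540.28584729  14.47226597  58.        ]
```

jog_arm:
  targets:
    - {"translation":[0.18,-0.25,0.1],"dr":[0,0,0.2],"jaw":0}
    - {"translation":[0.36,-0.5,0.1],"dr":[0,0,0.4],"jaw":0}
    - {"translation":[0.54,-0.75,0.1],"dr":[0,0,0.6],"jaw":0}
    - {"translation":[0.72,-1,0.1],"dr":[0,0,0.8],"jaw":0}
    - {"translation":[0.72,-1,0.1],"dr":[0,0,0.8],"jaw":0}
    - {"translation":[0.72,-1,0.1],"dr":[0,0,0.8],"jaw":0}
    - {"translation":[0.72,-1,0.1],"dr":[0,0,0.8],"jaw":0}

```text
clock: 1.02
position: [466.3, 333.7, 256.1]
ee_rot: [-2.263, -2.178, 0.0]
force: [-0.5, 1.3, -0.5]
finger_gap: 85.8
```

```bash
python3 - <<'E'
from station import *
from h import *
s=state();print(s["clock"],s["position"],s["ee_rot"],s["qpos"],s["force"])
for n in ["wrist"]:
    im=get_image(n);cv2.imwrite(f"pics/{n}1.png",im["color"]);np.savez(f"pics/{n}1.npz",**im)
E
```

```text
1.025 [466.25785396 333.69543692 256.12509022] [-2.26279976e+00 -2.17827241e+00  3.84117979e-04] [-0.68556601  0.37972729 -0.01773599  1.72038095  0.00681015  1.04183851
  0.82725744] [-0.50423044  1.27686113 -0.48695678]
```

View pics/wrist1.png

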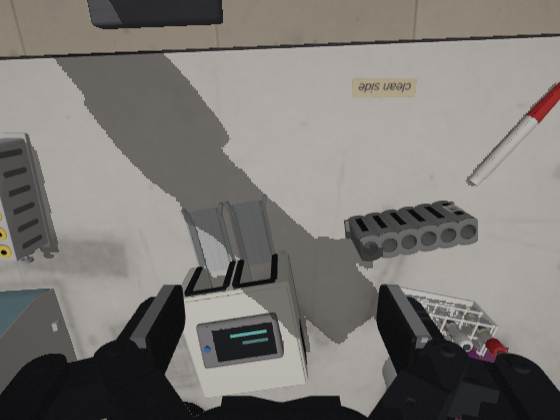

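```bash
python3 - <<'E'
import cv2
t=cv2.imread("pics/wrist1.png")
cv2.imwrite("pics/w1z.png",cv2.resize(t[190:310,170:320],None,fx=5,fy=5,interpolation=cv2.INTER_CUBIC))
E
```

```text
(no output)
```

View pics/w1z.png

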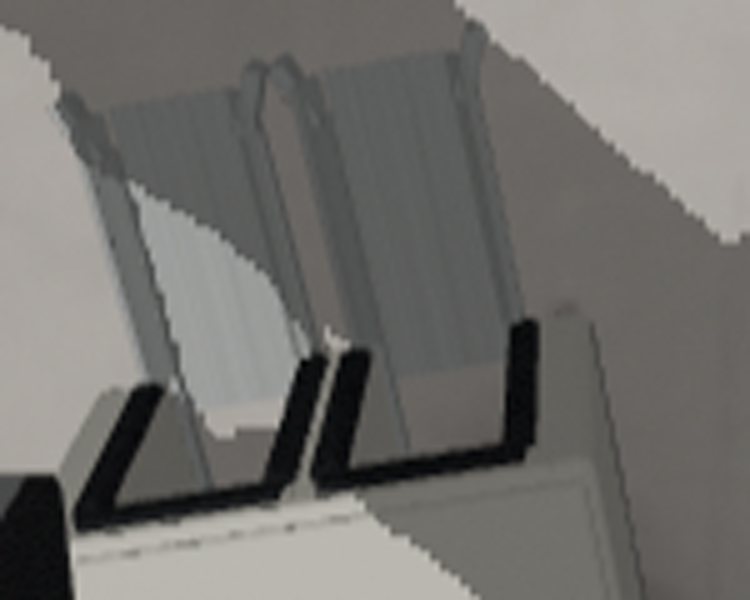

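```bash
python3 - <<'E'
from h import *
W=dict(np.load("pics/wrist1.npz"))
print(W["pose"].round(3))
f=lambda p,o=(170,190),k=5:(np.array(p)+.5)/k-.5+np.array(o)
P=lambda p,z:plane(W,f(p),z)[:2].round(1)
print("L lane -y bottom edge",P((320,72),0),P((408,450),0))
print("L lane front right",P((455,52),0), "R lane front",P((105,105),0),P((240,90),0))
print("plate back",P((412,372),0),P((507,360),0), "R plate back",P((205,405),0),P((290,395),0))
print("hood top front",P((75,557),83),P((585,460),83))
print("frame outer z70? ", P((75,528),72),P((530,460),72))
print("rail tips z14",P((72,98),14),P((255,65),14),P((287,58),14),P((475,25),14))
E
```

```text
[[ 4.00000e-02 -9.45000e-01 -3.26000e-01  3.81614e+02]
 [ 9.99000e-01  3.80000e-02  1.20000e-02  3.36981e+02]
 [ 1.00000e-03 -3.26000e-01  9.45000e-01  3.98607e+02]
 [ 0.00000e+00  0.00000e+00  0.00000e+00  1.00000e+00]]
L lane -y bottom edge [500.1 275.4] [605.2 289.9]
L lane front right [496.3 308.7] R lane front [506.4 221.8] [503.9 255.4]
plate back [582.3 292.5] [579.9 317.3] R plate back [589.7 237.6] [587.7 260.1]
hood top front [581.6 226.6] [562.5 336.7]
frame outer z70?  [581.2 223.7] [568.3 324.7]
rail tips z14 [500.  218.3] [493.6 262.4] [492.2 270.1] [485.9 314.8]
```

jog_arm:
  targets:
    - {"translation":[0,-0.25,0],"dr":[0,0,0],"jaw":0}
    - {"translation":[0,-0.5,0],"dr":[0,0,0],"jaw":0}
    - {"translation":[0,-0.75,0],"dr":[0,0,0],"jaw":0}
    - {"translation":[0,-1,0],"dr":[0,0,0],"jaw":0}
    - {"translation":[0,-1,0],"dr":[0,0,0],"jaw":0}

```text
clock: 1.7
position: [466.4, 79.8, 256.4]
ee_rot: [2.268, 2.172, -0.002]
force: [-0.9, 1.2, -0.2]
finger_gap: 85.4
```

jog_arm:
  targets:
    - {"translation":[0.03,-0.15,-0.1],"dr":[0,0,0],"jaw":0.2}
    - {"translation":[0.03,-0.208,-0.2],"dr":[0,0,0],"jaw":0.2}
    - {"translation":[0.03,-0.208,-0.2],"dr":[0,0,0],"jaw":0.2}
    - {"translation":[0.03,-0.208,-0.2],"dr":[0,0,0],"jaw":0.2}
    - {"translation":[0.03,-0.208,-0.2],"dr":[0,0,0],"jaw":0.2}

```text
clock: 2.33
position: [474.9, 33.1, 207.3]
ee_rot: [2.26, 2.181, 0.003]
force: [0.0, 0.5, 0.4]
finger_gap: 68.2
```

```bash
python3 - <<'E'
from station import *
from h import *
s=state();print(s["clock"],s["position"],s["ee_rot"],s["qpos"],s["force"],s["finger_gap"])
for n in ["wrist"]:
    im=get_image(n);cv2.imwrite(f"pics/{n}2.png",im["color"]);np.savez(f"pics/{n}2.npz",**im)
for c,a in caps(im): print(c,a,plane(im,c,60))
E
```

```text
2.325 [474.93635796  33.05084444 207.28483253] [2.25998006 2.18125062 0.00301817] [-0.26480651  0.2712632   0.11880835  2.01637818 -0.04287628  0.85426944
  1.41314905] [0.01626676 0.45173235 0.37480443] 68.16208353019898
[277.4198895  188.54143646] 181 [464.18287523  31.15590091  60.        ]
[277.0867052  210.86127168] 173 [484.71820736  30.03726003  60.        ]
[276.95180723 231.88554217] 166 [504.93802057  29.09974692  60.        ]
[276.55128205 250.20512821] 78 [523.28017844  27.98509771  60.        ]
[281.6 257. ] 5 [530.45038611  32.43956614  60.        ]
```

View pics/wrist2.png

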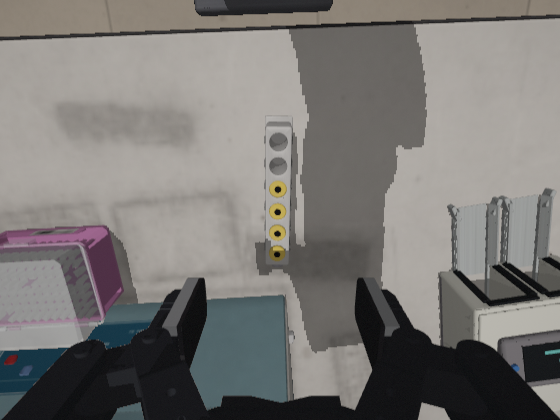

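jog_arm:
  targets:
    - {"translation":[0.003,-0.003,-0.2],"dr":[0,0,-0.027],"jaw":0.2}
    - {"translation":[0.003,-0.003,-0.4],"dr":[0,0,-0.027],"jaw":0.2}
    - {"translation":[0.003,-0.003,-0.55],"dr":[0,0,-0.027],"jaw":0.2}
    - {"translation":[0.003,-0.003,-0.66],"dr":[0,0,-0.027],"jaw":0.2}
    - {"translation":[0.003,-0.003,-0.72],"dr":[0,0,-0.027],"jaw":0.2}
    - {"translation":[0.003,-0.003,-0.744],"dr":[0,0,-0.027],"jaw":0.2}
    - {"translation":[0.003,-0.003,-0.744],"dr":[0,0,-0.027],"jaw":0.2}
    - {"translation":[0.003,-0.003,-0.744],"dr":[0,0,-0.027],"jaw":0.2}

```text
clock: 3.38
position: [475.7, 30.7, 21.2]
ee_rot: [2.278, 2.162, 0.002]
force: [-0.1, -0.6, -0.4]
finger_gap: 68.2
```

```bash
python3 - <<'E'
from station import *
from h import *
s=state();print(s["clock"],s["position"],s["ee_rot"],s["force"],s["finger_gap"])
im=get_image("wrist");cv2.imwrite("pics/wrist3.png",im["color"])
E
```

```text
3.375 [475.6921429   30.72572826  21.15384005] [2.27775855e+00 2.16228675e+00 2.18529470e-03] [-0.06120077 -0.61457612 -0.40438148] 68.15726197286408
```

View pics/wrist3.png

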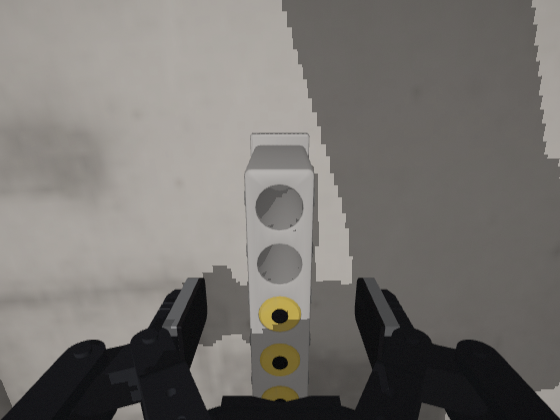

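The rack sits centred between the fingers (column 280), squarely aligned, so I'm closing the jaws.

jog_arm:
  targets:
    - {"translation":[0,0,0],"dr":[0,0,0],"jaw":0.5}
    - {"translation":[0,0,0],"dr":[0,0,0],"jaw":0.7}
    - {"translation":[0,0,0],"dr":[0,0,0],"jaw":1}
    - {"translation":[0,0,0],"dr":[0,0,0],"jaw":1}
    - {"translation":[0,0,0],"dr":[0,0,0],"jaw":1}
    - {"translation":[0,0,0],"dr":[0,0,0],"jaw":1}
    - {"translation":[0,0,0],"dr":[0,0,0],"jaw":1}

```text
clock: 4.3
position: [475.1, 30.6, 20.6]
ee_rot: [2.278, 2.163, 0.0]
force: [-1.4, -1.0, 5.8]
finger_gap: 23.2
```

```bash
python3 - <<'E'
from station import *
from h import *
s=state();print(s["clock"],s["position"],s["ee_rot"],s["force"],s["finger_gap"])
im=get_image("wrist");cv2.imwrite("pics/wrist4.png",im["color"])
E
```

```text
4.3 [475.06682779  30.58220734  20.56521502] [2.27828013e+00 2.16287930e+00 3.18695015e-04] [-1.37034533 -1.01395614  5.77506226] 23.223033101258775
```

View pics/wrist4.png

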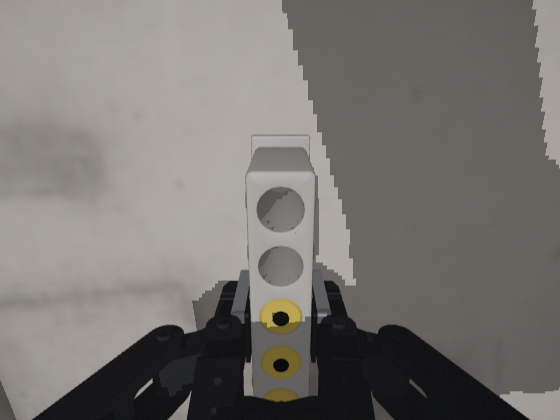

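jog_arm:
  targets:
    - {"translation":[0,0,0.08],"dr":[0,0,0],"jaw":1}
    - {"translation":[-0.02,0,0.2],"dr":[0,0,0],"jaw":1}
    - {"translation":[-0.04,0.15,0.2],"dr":[0,0,0.05],"jaw":1}
    - {"translation":[-0.06,0.35,0.2],"dr":[0,0,0.15],"jaw":1}
    - {"translation":[-0.06,0.55,0.2],"dr":[0,0,0.25],"jaw":1}
    - {"translation":[-0.06,0.75,0.2],"dr":[0,0,0.3],"jaw":1}
    - {"translation":[-0.06,0.9,0.2],"dr":[0,0,0.343],"jaw":1}
    - {"translation":[-0.06,0.98,0.2],"dr":[0,0,0.343],"jaw":1}
    - {"translation":[-0.06,1,0.2],"dr":[0,0,0.343],"jaw":1}
    - {"translation":[-0.06,1,0.2],"dr":[0,0,0.343],"jaw":1}
    - {"translation":[-0.06,1,0.2],"dr":[0,0,0.343],"jaw":1}

```text
clock: 5.72
position: [460.2, 278.6, 70.2]
ee_rot: [2.078, 2.355, -0.002]
force: [-0.4, 0.3, -2.3]
finger_gap: 23.0
```

```bash
python3 - <<'E'
from station import *
from h import *
s=state();print(s["clock"],s["position"],s["ee_rot"],s["force"],s["finger_gap"])
for n in ("wrist","top","scene"):
  im=get_image(n);cv2.imwrite(f"pics/{n}5.png",im["color"]);np.savez(f"pics/{n}5.npz",**im)
t=cv2.imread("pics/top5.png")
a=cv2.resize(t[160:270,150:270],None,fx=5,fy=5,interpolation=cv2.INTER_CUBIC);cv2.imwrite("pics/t5z.png",a)
E
```

```text
5.725 [460.21841998 278.55469319  70.17900675] [ 2.07790638e+00  2.35544260e+00 -1.79106145e-03] [-0.42246494  0.34231824 -2.32169013] 22.96284893044972
```

View pics/wrist5.png

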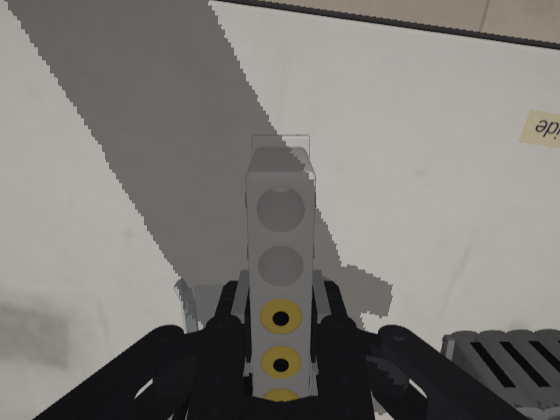

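View pics/t5z.png

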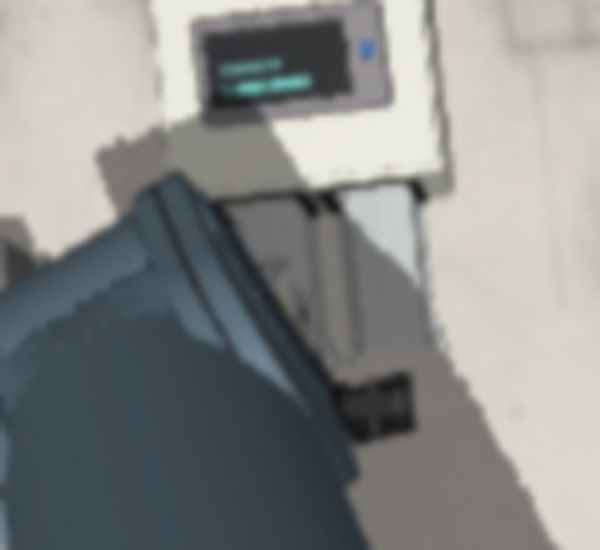

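View pics/scene5.png

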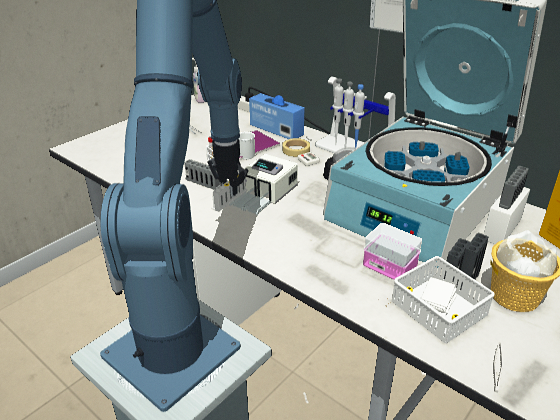

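```bash
python3 - <<'E'
from h import *
from scipy.spatial.transform import Rotation as R
W=dict(np.load("pics/wrist5.npz"))
Rm=R.from_rotvec([2.0779,2.35544,-.00179]).as_matrix();tx=Rm[:,0];print("tool x yaw",np.degrees(np.arctan2(tx[1],tx[0])),Rm[:,2])
a=plane(W,(281,317),109.6);b=plane(W,(281,362),109.6)
e=plane(W,(281,172.5),107.6)
print(a,b,(a+b)/2,np.degrees(np.arctan2((b-a)[1],(b-a)[0])),np.linalg.norm(b-a))
yaw=np.arctan2((b-e)[1],(b-e)[0]);print("yaw",np.degrees(yaw));print("centre from near end",e+65*np.array([np.cos(yaw),np.sin(yaw),0]))
print("tcp",[460.2,278.55])
u=np.array([np.cos(np.radians(7.4)),np.sin(np.radians(7.4))]);F=np.array([498.2,292.1])
print([ (x,(F+x*u).round(1)) for x in (-18,0,30,40,70)])
E
```

```text
tool x yaw 97.16443144449984 [-2.96229969e-04 -1.25855987e-03 -9.99999164e-01]
[448.88626021 277.52125984 109.6       ] [468.6452249  279.98496755 109.6       ] [458.76574255 278.7531137  109.6       ] 7.107419904819896 19.9119698040624
yaw 7.105488748676037
centre from near end [462.02749086 279.1600414  107.6       ]
tcp [460.2, 278.55]
[(-18, array([480.3, 289.8])), (0, array([498.2, 292.1])), (30, array([528., 296.])), (40, array([537.9, 297.3])), (70, array([567.6, 301.1]))]
```

jog_arm:
  targets:
    - {"translation":[0.04,0.022,0],"dr":[0,0,0.008],"jaw":1}
    - {"translation":[0.08,0.044,0],"dr":[0,0,0.008],"jaw":1}
    - {"translation":[0.08,0.044,0],"dr":[0,0,0.008],"jaw":1}
    - {"translation":[0.08,0.044,0],"dr":[0,0,0.008],"jaw":1}

```text
clock: 6.38
position: [479.7, 291.5, 70.1]
ee_rot: [-2.07, -2.363, 0.001]
force: [-0.1, 0.6, -3.1]
finger_gap: 23.1
```

```bash
python3 - <<'E'
from station import *
from h import *
from scipy.spatial.transform import Rotation as R
s=state();print(s["clock"],s["position"],s["force"])
im=get_image("wrist");cv2.imwrite(f"pics/wrist6.png",im["color"]);np.savez("pics/wrist6.npz",**im)
s=state();print(s["clock"],s["position"],s["force"])
tx=R.from_rotvec(s["ee_rot"]).as_matrix();print(np.degrees(np.arctan2(tx[1,0],tx[0,0])))
E
```

```text
6.375 [479.74239422 291.45843998  70.07243503] [-0.05408582  0.56826446 -3.07076309]
6.425 [479.57553128 291.42994534  70.09034294] [-0.87152824 -0.58267859 -3.00244492]
97.55309729563476
```

View pics/wrist6.png

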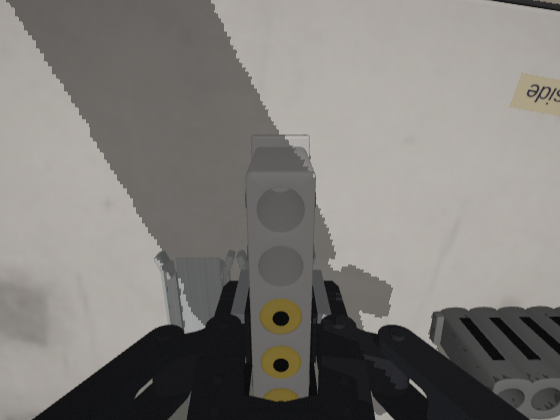

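```bash
python3 - <<'E'
from h import *
W=dict(np.load("pics/wrist6.npz"))
t=W["color"];cv2.imwrite("pics/w6z.png",cv2.resize(t[235:330,140:260],None,fx=6,fy=6,interpolation=cv2.INTER_CUBIC))
E
```

```text
(no output)
```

View pics/w6z.png

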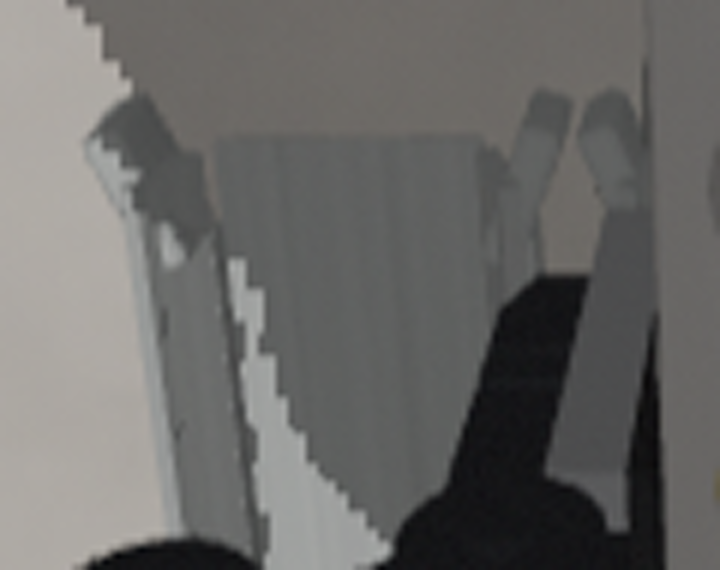

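```bash
python3 - <<'E'
from h import *
W=dict(np.load("pics/wrist6.npz"))
f=lambda p:(np.array(p)+.5)/6-.5+np.array((140,235))
th=np.radians(7.5);u=np.array([np.cos(th),np.sin(th)]);n=np.array([-u[1],u[0]]);F=np.array([498.2,292.1])
for nm,p,z in (("floor -y R",(215,135),0),("floor +y R",(480,135),0),("tip outer",(135,93),14),("tip mid R",(550,92),14),("tip mid L",(610,92),14)):
    P=plane(W,f(p),z)[:2];print(nm,P.round(1),"rel left lane front: x %.1f y %.1f"%((P-F)@u,(P-F)@n))
E
```

```text
floor -y R [506.9 222.3] rel left lane front: x -0.5 y -70.3
floor +y R [503.  252.5] rel left lane front: x -0.5 y -39.9
tip outer [495.7 217.5] rel left lane front: x -12.2 y -73.6
tip mid R [489.9 261.3] rel left lane front: x -12.3 y -29.4
tip mid L [489.1 267.7] rel left lane front: x -12.2 y -23.0
```

jog_arm:
  targets:
    - {"translation":[0.001,-0.0105,0],"dr":[0,0,0],"jaw":1}
    - {"translation":[0.001,-0.0105,-0.06],"dr":[0,0,0],"jaw":1}
    - {"translation":[0.001,-0.0105,-0.11],"dr":[0,0,0],"jaw":1}
    - {"translation":[0.001,-0.0105,-0.14],"dr":[0,0,0],"jaw":1}
    - {"translation":[0.001,-0.0105,-0.16],"dr":[0,0,0],"jaw":1}
    - {"translation":[0.001,-0.0105,-0.17],"dr":[0,0,0],"jaw":1}
    - {"translation":[0.001,-0.0105,-0.17],"dr":[0,0,0],"jaw":1}

```text
clock: 7.3
position: [480.2, 289.0, 27.8]
ee_rot: [2.07, 2.363, 0.0]
force: [-0.1, -0.1, -2.0]
finger_gap: 23.2
```

jog_arm:
  targets:
    - {"translation":[0,0,-0.01],"dr":[0,0,0],"jaw":1}
    - {"translation":[0,0,-0.018],"dr":[0,0,0],"jaw":1}
    - {"translation":[0,0,-0.022],"dr":[0,0,0],"jaw":1}
    - {"translation":[0,0,-0.022],"dr":[0,0,0],"jaw":1}

```text
clock: 7.8
position: [480.2, 289.0, 22.2]
ee_rot: [-2.07, -2.363, 0.0]
force: [-0.1, 0.1, -2.5]
finger_gap: 23.4
```

jog_arm:
  targets:
    - {"translation":[0,0,-0.004],"dr":[0,0,0],"jaw":1}
    - {"translation":[0.02,0.0026,-0.005],"dr":[0,0,0],"jaw":1}
    - {"translation":[0.04,0.0052,-0.005],"dr":[0,0,0],"jaw":1}
    - {"translation":[0.06,0.0078,-0.005],"dr":[0,0,0],"jaw":1}
    - {"translation":[0.08,0.0105,-0.005],"dr":[0,0,0],"jaw":1}
    - {"translation":[0.08,0.0105,-0.005],"dr":[0,0,0],"jaw":1}

```text
clock: 8.55
position: [500.8, 291.6, 21.1]
ee_rot: [2.071, 2.362, 0.001]
force: [0.3, 0.1, -3.0]
finger_gap: 23.5
```

jog_arm:
  targets:
    - {"translation":[0.02,0.0026,0],"dr":[0,0,0],"jaw":1}
    - {"translation":[0.04,0.0052,0],"dr":[0,0,0],"jaw":1}
    - {"translation":[0.06,0.0078,0],"dr":[0,0,0],"jaw":1}
    - {"translation":[0.08,0.0105,0],"dr":[0,0,0],"jaw":1}
    - {"translation":[0.1,0.0131,0],"dr":[0,0,0],"jaw":1}
    - {"translation":[0.12,0.0157,0],"dr":[0,0,0],"jaw":1}
    - {"translation":[0.12,0.0157,0],"dr":[0,0,0],"jaw":1}

```text
clock: 9.43
position: [530.7, 295.5, 21.1]
ee_rot: [2.071, 2.362, 0.001]
force: [-0.6, 0.1, -2.1]
finger_gap: 23.3
```

```bash
python3 - <<'E'
from station import *
from h import *
s=state();print(s["clock"],s["position"],s["force"])
for n in ("wrist","scene"):
  im=get_image(n);cv2.imwrite(f"pics/{n}7.png",im["color"]);np.savez(f"pics/{n}7.npz",**im)
t=cv2.imread("pics/scene7.png")
cv2.imwrite("pics/s7z.png",cv2.resize(t[130:230,180:310],None,fx=5,fy=5,interpolation=cv2.INTER_CUBIC))
E
```

```text
9.425 [530.73550102 295.52672157  21.0895349 ] [-0.64888947  0.05106843 -2.07432176]
```

View pics/wrist7.png

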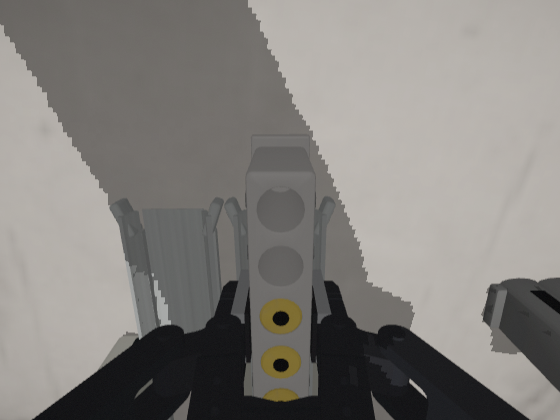

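View pics/s7z.png

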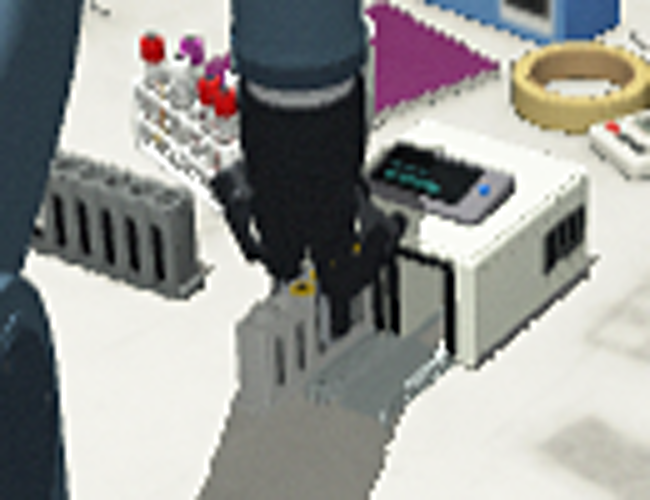

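jog_arm:
  targets:
    - {"translation":[0,0,-0.002],"dr":[0,0,0],"jaw":1}
    - {"translation":[0,0,-0.002],"dr":[0,0,0],"jaw":0.6}
    - {"translation":[0,0,-0.002],"dr":[0,0,0],"jaw":0.5}
    - {"translation":[0,0,-0.002],"dr":[0,0,0],"jaw":0.5}
    - {"translation":[0,0,0.05],"dr":[0,0,0],"jaw":0.5}
    - {"translation":[0,0,0.15],"dr":[0,0,0],"jaw":0.5}
    - {"translation":[0,0,0.3],"dr":[0,0,0],"jaw":0.5}
    - {"translation":[0,0,0.36],"dr":[0,0,0],"jaw":0.5}
    - {"translation":[0,0,0.36],"dr":[0,0,0],"jaw":0.8}

```text
clock: 10.65
position: [530.9, 296.0, 112.3]
ee_rot: [2.07, 2.362, 0.004]
force: [-0.9, 1.0, 0.6]
finger_gap: 25.7
```

```bash
python3 - <<'E'
from station import *
from h import *
s=state();print(s["clock"],s["position"],s["force"],s["finger_gap"])
for n in ("wrist",):
  im=get_image(n);cv2.imwrite(f"pics/{n}8.png",im["color"]);np.savez(f"pics/{n}8.npz",**im)
for c,a in caps(im): print(c,a,plane(im,c,60))
E
```

```text
10.65 [530.90494328 295.96874333 112.30213652] [-0.85215326  1.04502057  0.64499416] 25.661936011905556
[280.36480687 223.73390558] 233 [518.06752401 294.51497994  60.        ]
[279.8778626  255.21374046] 262 [539.08278659 296.95551973  60.        ]
[280.70621469 283.24858757] 177 [558.91681162 300.08405058  60.        ]
```

View pics/wrist8.png

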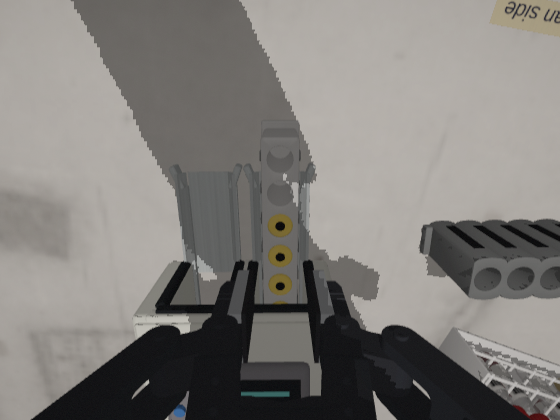

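jog_arm:
  targets:
    - {"translation":[-0.1,-0.0126,0],"dr":[0,0,0],"jaw":1}
    - {"translation":[-0.25,-0.0315,0],"dr":[0.017,-0.132,0],"jaw":1}
    - {"translation":[-0.368,-0.0464,0],"dr":[0.035,-0.264,0],"jaw":1}
    - {"translation":[-0.368,-0.0464,-0.08],"dr":[0.035,-0.264,0],"jaw":1}
    - {"translation":[-0.368,-0.0464,-0.18],"dr":[0.035,-0.264,0],"jaw":1}
    - {"translation":[-0.368,-0.0464,-0.26],"dr":[0.035,-0.264,0],"jaw":1}
    - {"translation":[-0.368,-0.0464,-0.31],"dr":[0.035,-0.264,0],"jaw":1}
    - {"translation":[-0.368,-0.0464,-0.332],"dr":[0.035,-0.264,0],"jaw":1}
    - {"translation":[-0.368,-0.0464,-0.332],"dr":[0.035,-0.264,0],"jaw":1}
    - {"translation":[-0.368,-0.0464,-0.332],"dr":[0.035,-0.264,0],"jaw":1}

```text
clock: 11.95
position: [438.6, 284.2, 28.6]
ee_rot: [2.007, 2.29, 0.161]
force: [-0.2, 0.7, 0.2]
finger_gap: -0.1
```

```bash
python3 - <<'E'
from station import *
from h import *
s=state();print(s["clock"],s["position"],s["force"],s["finger_gap"])
for n in ("wrist","scene"):
  im=get_image(n);cv2.imwrite(f"pics/{n}9.png",im["color"]);np.savez(f"pics/{n}9.npz",**im)
t=cv2.imread("pics/scene9.png")
cv2.imwrite("pics/s9z.png",cv2.resize(t[130:230,180:310],None,fx=5,fy=5,interpolation=cv2.INTER_CUBIC))
E
```

```text
11.95 [438.57519999 284.18005094  28.5656547 ] [-0.20558635  0.70332126  0.2407831 ] -0.0660148981043298
```

View pics/wrist9.png

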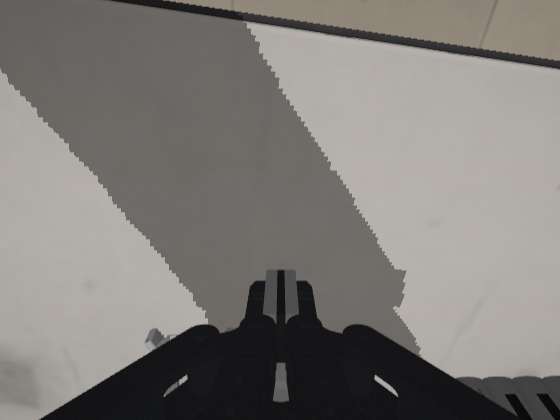

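View pics/s9z.png

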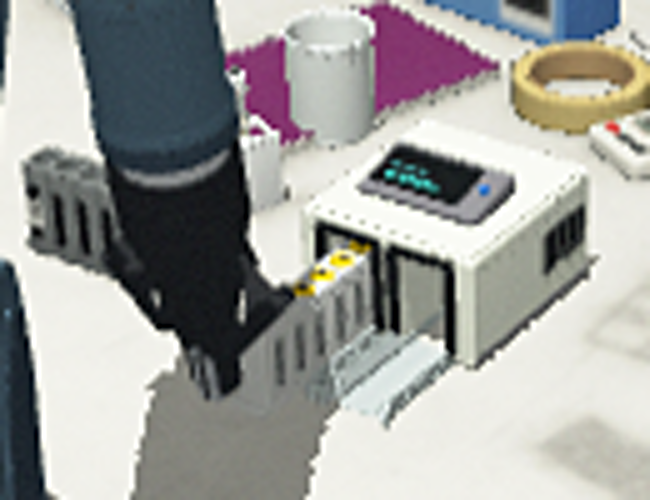

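jog_arm:
  targets:
    - {"translation":[0.02,0.0026,0],"dr":[0,0,0],"jaw":1}
    - {"translation":[0.04,0.0052,0],"dr":[0,0,0],"jaw":1}
    - {"translation":[0.056,0.0073,0],"dr":[0,0,0],"jaw":1}
    - {"translation":[0.072,0.0094,0],"dr":[0,0,0],"jaw":1}
    - {"translation":[0.088,0.0115,0],"dr":[0,0,0],"jaw":1}
    - {"translation":[0.104,0.0136,0],"dr":[0,0,0],"jaw":1}
    - {"translation":[0.12,0.0157,0],"dr":[0,0,0],"jaw":1}
    - {"translation":[0.136,0.0178,0],"dr":[0,0,0],"jaw":1}
    - {"translation":[0.136,0.0178,0],"dr":[0,0,0],"jaw":1}

```text
clock: 13.18
position: [473.2, 288.5, 28.2]
ee_rot: [2.007, 2.29, 0.162]
force: [0.6, 0.4, 0.3]
finger_gap: -0.2
```

```bash
python3 - <<'E'
from station import *
from h import *
s=state();print(s["clock"],s["position"],s["force"],s["finger_gap"])
for n in ("wrist","scene"):
  im=get_image(n);cv2.imwrite(f"pics/{n}10.png",im["color"]);np.savez(f"pics/{n}10.npz",**im)
t=cv2.imread("pics/scene10.png")
cv2.imwrite("pics/s10z.png",cv2.resize(t[130:230,180:310],None,fx=5,fy=5,interpolation=cv2.INTER_CUBIC))
E
```

```text
13.175 [473.19413865 288.48235525  28.17753481] [0.59433018 0.36517721 0.28641503] -0.2071582206430262
```

View pics/wrist10.png

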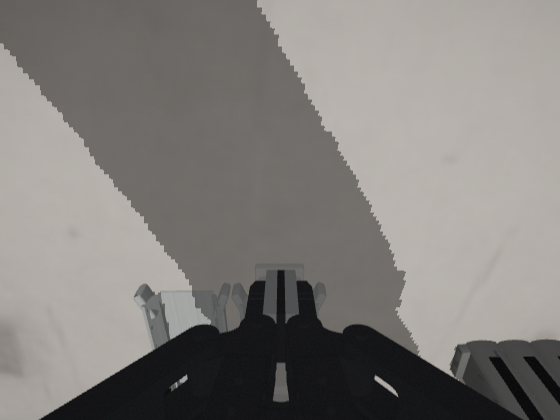

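View pics/s10z.png

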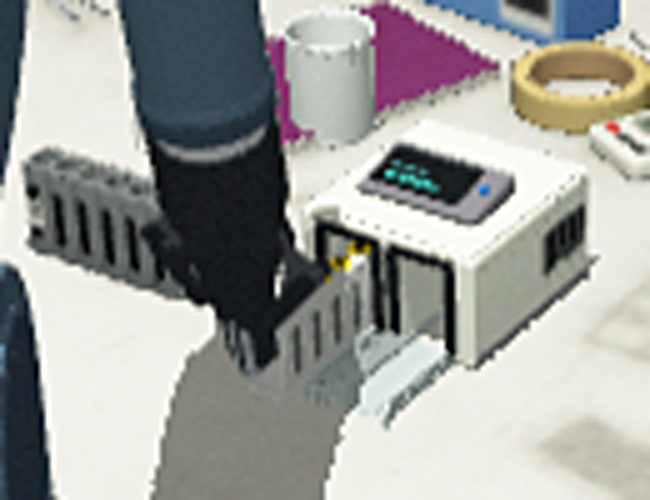

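```bash
cat >> h.py <<'E'
th=np.radians(7.45);u=np.array([np.cos(th),np.sin(th)]);n=np.array([-u[1],u[0]]);F=np.array([498.2,292.1])
def rd(P): P=np.asarray(P)[:2];return np.round([(P-F)@u,(P-F)@n],1)
E
python3 - <<'E'
from h import *
W=dict(np.load("pics/wrist10.npz"))
cv2.imwrite("pics/w10z.png",cv2.resize(W["color"][250:330,120:340],None,fx=3.5,fy=3.5,interpolation=cv2.INTER_CUBIC))
print(rd(plane(W,(280,264),6)),rd(plane(W,(200,291),0)), rd(plane(W,(256,264),6)),rd(plane(W,(305,264),6)), rd([473.19,288.48]))
S=dict(np.load("pics/scene10.npz"))
for c,a in caps(S,(230,170,270,200)): print(c,a,rd(plane(S,c,60)))
E
```

```text
[-23.1  -0.4] [  0.1 -47.2] [-23.1 -13.3] [-23.1  13.1] [-25.3  -0.3]
[249.66666667 180.6       ] 15 [66.9 -5.9]
```

View pics/w10z.png

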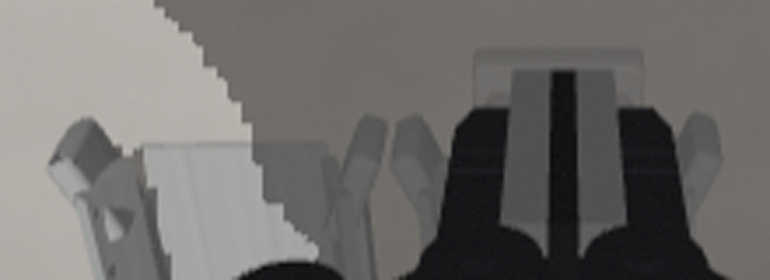

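jog_arm:
  targets:
    - {"translation":[0.012,0.0016,0],"dr":[0,0,0],"jaw":1}
    - {"translation":[0.024,0.0031,0],"dr":[0,0,0],"jaw":1}
    - {"translation":[0.032,0.0042,0],"dr":[0,0,0],"jaw":1}
    - {"translation":[0.032,0.0042,0],"dr":[0,0,0],"jaw":1}

```text
clock: 13.78
position: [480.5, 289.5, 28.0]
ee_rot: [2.007, 2.29, 0.161]
force: [-1.6, 0.0, 0.0]
finger_gap: 0.2
```

jog_arm:
  targets:
    - {"translation":[0.004,0.0005,0],"dr":[0,0,0],"jaw":1}
    - {"translation":[0.008,0.001,0],"dr":[0,0,0],"jaw":1}
    - {"translation":[0.008,0.001,0],"dr":[0,0,0],"jaw":1}

```text
clock: 14.15
position: [482.4, 289.6, 28.0]
ee_rot: [2.007, 2.29, 0.16]
force: [-2.6, -0.3, 0.3]
finger_gap: 0.2
```

jog_arm:
  targets:
    - {"translation":[0.004,0.0005,0],"dr":[0,0,0],"jaw":1}
    - {"translation":[0.008,0.001,0],"dr":[0,0,0],"jaw":1}
    - {"translation":[0.008,0.001,0],"dr":[0,0,0],"jaw":1}

```text
clock: 14.52
position: [482.5, 289.7, 27.8]
ee_rot: [2.007, 2.292, 0.156]
force: [-7.6, -1.8, 6.5]
finger_gap: -0.0
```

jog_arm:
  targets:
    - {"translation":[0.004,0.0005,0],"dr":[0,0,0],"jaw":1}
    - {"translation":[0.008,0.001,0],"dr":[0,0,0],"jaw":1}
    - {"translation":[0.008,0.001,0],"dr":[0,0,0],"jaw":1}

```text
clock: 14.9
position: [483.0, 289.7, 27.5]
ee_rot: [2.008, 2.294, 0.152]
force: [-11.7, -1.8, 8.9]
finger_gap: 0.0
```

```bash
python3 - <<'E'
from station import *
from h import *
s=state();print(s["clock"],s["position"],rd(s["position"]),s["force"],s["ee_rot"])
for n in ("wrist","scene"):
  im=get_image(n);cv2.imwrite(f"pics/{n}11.png",im["color"]);np.savez(f"pics/{n}11.npz",**im)
t=cv2.imread("pics/scene11.png")
cv2.imwrite("pics/w11z.png",np.hstack([cv2.resize(cv2.imread("pics/wrist11.png")[230:330,200:340],(560,400)),cv2.resize(t[160:210,220:250],(240,400))]))
E
```

```text
14.9 [483.03868111 289.70416438  27.5173524 ] [-15.3  -0.4] [-11.69971837  -1.8298886    8.89524304] [2.00777529 2.29392489 0.15237688]
```

View pics/w11z.png

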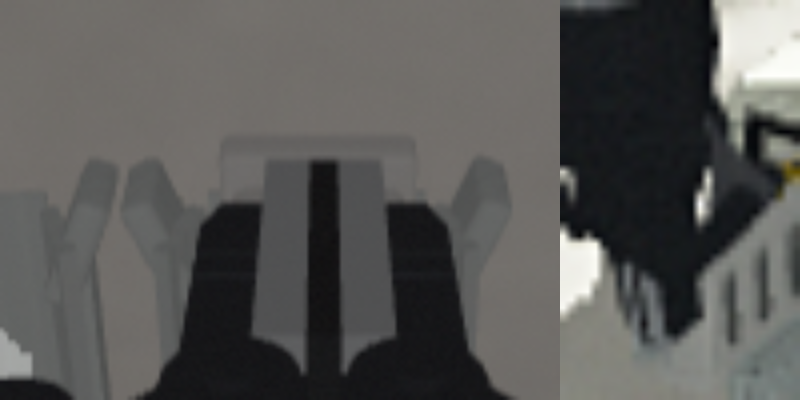

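jog_arm:
  targets:
    - {"translation":[0,0,0.003],"dr":[0,0,0],"jaw":1}
    - {"translation":[0.004,0.0005,0.005],"dr":[0,0,0],"jaw":1}
    - {"translation":[0.008,0.001,0.005],"dr":[0,0,0],"jaw":1}
    - {"translation":[0.008,0.001,0.005],"dr":[0,0,0],"jaw":1}

```text
clock: 15.5
position: [488.2, 290.3, 29.2]
ee_rot: [2.007, 2.29, 0.16]
force: [-3.8, 0.1, -2.0]
finger_gap: 0.3
```

jog_arm:
  targets:
    - {"translation":[0.004,0.0005,0],"dr":[0,0,0],"jaw":1}
    - {"translation":[0.008,0.001,0],"dr":[0,0,0],"jaw":1}
    - {"translation":[0.008,0.001,0],"dr":[0,0,0],"jaw":1}

```text
clock: 15.88
position: [490.3, 290.7, 29.3]
ee_rot: [2.007, 2.29, 0.16]
force: [-4.3, -1.3, -2.1]
finger_gap: 0.1
```

jog_arm:
  targets:
    - {"translation":[0.004,0.0005,0],"dr":[0,0,0],"jaw":1}
    - {"translation":[0.008,0.001,0],"dr":[0,0,0],"jaw":1}
    - {"translation":[0.008,0.001,0],"dr":[0,0,0],"jaw":1}

```text
clock: 16.25
position: [492.3, 290.9, 29.3]
ee_rot: [2.007, 2.291, 0.16]
force: [-5.1, -0.2, -1.2]
finger_gap: 0.1
```

jog_arm:
  targets:
    - {"translation":[0.004,0.0005,0],"dr":[0,0,0],"jaw":1}
    - {"translation":[0.008,0.001,0],"dr":[0,0,0],"jaw":1}
    - {"translation":[0.008,0.001,0],"dr":[0,0,0],"jaw":1}

```text
clock: 16.62
position: [494.2, 291.1, 29.3]
ee_rot: [2.007, 2.291, 0.16]
force: [-4.7, -1.0, -2.0]
finger_gap: 0.1
```

jog_arm:
  targets:
    - {"translation":[0.004,0.0005,0],"dr":[0,0,0],"jaw":1}
    - {"translation":[0.008,0.001,0],"dr":[0,0,0],"jaw":1}
    - {"translation":[0.008,0.001,0],"dr":[0,0,0],"jaw":1}

```text
clock: 17.0
position: [496.1, 291.4, 29.2]
ee_rot: [2.007, 2.291, 0.16]
force: [-5.0, -0.3, -1.1]
finger_gap: -0.1
```

jog_arm:
  targets:
    - {"translation":[0.003,0.0004,0],"dr":[0,0,0],"jaw":1}
    - {"translation":[0.006,0.0008,0],"dr":[0,0,0],"jaw":1}
    - {"translation":[0.006,0.0008,0],"dr":[0,0,0],"jaw":1}

```text
clock: 17.38
position: [497.3, 291.5, 29.1]
ee_rot: [2.007, 2.291, 0.159]
force: [-5.9, -0.6, -1.0]
finger_gap: 0.2
```

jog_arm:
  targets:
    - {"translation":[0.003,0.0004,0],"dr":[0,0,0],"jaw":1}
    - {"translation":[0.006,0.0008,0],"dr":[0,0,0],"jaw":1}
    - {"translation":[0.006,0.0008,0],"dr":[0,0,0],"jaw":1}

```text
clock: 17.75
position: [498.4, 291.6, 29.0]
ee_rot: [2.007, 2.291, 0.158]
force: [-6.6, -0.8, -0.6]
finger_gap: -0.0
```

jog_arm:
  targets:
    - {"translation":[0.003,0.0004,0],"dr":[0,0,0],"jaw":1}
    - {"translation":[0.006,0.0008,0],"dr":[0,0,0],"jaw":1}
    - {"translation":[0.006,0.0008,0],"dr":[0,0,0],"jaw":1}

```text
clock: 18.12
position: [499.6, 291.7, 28.9]
ee_rot: [2.007, 2.292, 0.157]
force: [-6.5, -0.9, -1.5]
finger_gap: -0.1
```

jog_arm:
  targets:
    - {"translation":[0.003,0.0004,0],"dr":[0,0,0],"jaw":1}
    - {"translation":[0.006,0.0008,0],"dr":[0,0,0],"jaw":1}
    - {"translation":[0.006,0.0008,0],"dr":[0,0,0],"jaw":1}

```text
clock: 18.5
position: [500.4, 291.7, 28.6]
ee_rot: [2.008, 2.292, 0.155]
force: [-8.1, -1.7, -1.6]
finger_gap: -0.0
```

jog_arm:
  targets:
    - {"translation":[0.003,0.0004,0],"dr":[0,0,0],"jaw":1}
    - {"translation":[0.006,0.0008,0],"dr":[0,0,0],"jaw":1}
    - {"translation":[0.006,0.0008,0],"dr":[0,0,0],"jaw":1}

```text
clock: 18.88
position: [500.5, 291.6, 28.1]
ee_rot: [2.008, 2.294, 0.151]
force: [-10.6, -1.1, -1.3]
finger_gap: -0.4
```

jog_arm:
  targets:
    - {"translation":[0.004,0.0005,0],"dr":[0,0,0],"jaw":1}
    - {"translation":[0.008,0.001,0],"dr":[0,0,0],"jaw":1}
    - {"translation":[0.008,0.001,0],"dr":[0,0,0],"jaw":1}

```text
clock: 19.25
position: [500.6, 291.5, 27.7]
ee_rot: [2.009, 2.296, 0.147]
force: [-15.8, -2.1, 4.1]
finger_gap: 0.1
```

jog_arm:
  targets:
    - {"translation":[0.003,0.0004,0],"dr":[0,0,0],"jaw":1}
    - {"translation":[0.005,0.0006,0],"dr":[0,0,0],"jaw":1}
    - {"translation":[0.005,0.0006,0],"dr":[0,0,0],"jaw":1}

```text
clock: 19.62
position: [500.6, 291.5, 27.7]
ee_rot: [2.009, 2.297, 0.144]
force: [-19.6, -2.2, 8.2]
finger_gap: 0.0
```

jog_arm:
  targets:
    - {"translation":[-0.015,-0.002,0],"dr":[0,0,0],"jaw":1}
    - {"translation":[-0.025,-0.0033,0],"dr":[0,0,0],"jaw":1}
    - {"translation":[-0.035,-0.0046,0],"dr":[0,0,0],"jaw":1}
    - {"translation":[-0.035,-0.0046,0],"dr":[0,0,0],"jaw":1}

```text
clock: 20.12
position: [497.8, 291.6, 29.2]
ee_rot: [2.007, 2.291, 0.159]
force: [-5.7, -0.9, -0.6]
finger_gap: 0.0
```

jog_arm:
  targets:
    - {"translation":[-0.02,-0.0026,0],"dr":[0,0,0],"jaw":1}
    - {"translation":[-0.04,-0.0052,0],"dr":[0,0,0],"jaw":1}
    - {"translation":[-0.08,-0.0104,0],"dr":[0,0,0],"jaw":1}
    - {"translation":[-0.12,-0.0156,0],"dr":[0,0,0],"jaw":1}
    - {"translation":[-0.12,-0.0156,0],"dr":[0,0,0],"jaw":1}

```text
clock: 20.75
position: [467.2, 287.8, 29.3]
ee_rot: [2.006, 2.292, 0.159]
force: [-0.2, 0.5, 0.2]
finger_gap: 0.1
```

```bash
python3 - <<'E'
from station import *
from h import *
s=state();print(s["clock"],s["position"],rd(s["position"]),s["force"],s["ee_rot"])
for n in ("wrist","scene"):
  im=get_image(n);cv2.imwrite(f"pics/{n}12.png",im["color"]);np.savez(f"pics/{n}12.npz",**im)
t=cv2.imread("pics/scene12.png")
cv2.imwrite("pics/s12z.png",cv2.resize(t[130:230,180:310],None,fx=5,fy=5,interpolation=cv2.INTER_CUBIC))
E
```

```text
20.75 [467.15831742 287.82181338  29.27935926] [-31.3  -0.2] [-0.23687088  0.50693179  0.19726958] [2.00618663 2.2918712  0.15928406]
```

View pics/wrist12.png

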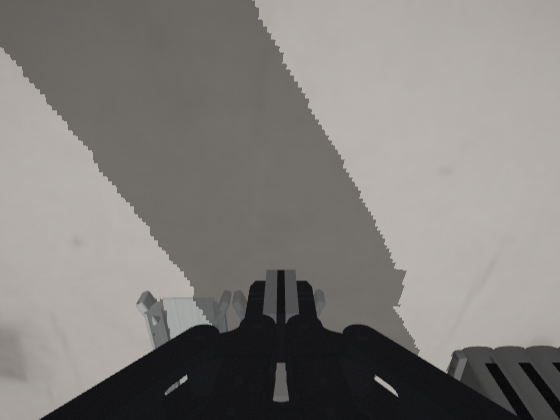

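View pics/s12z.png

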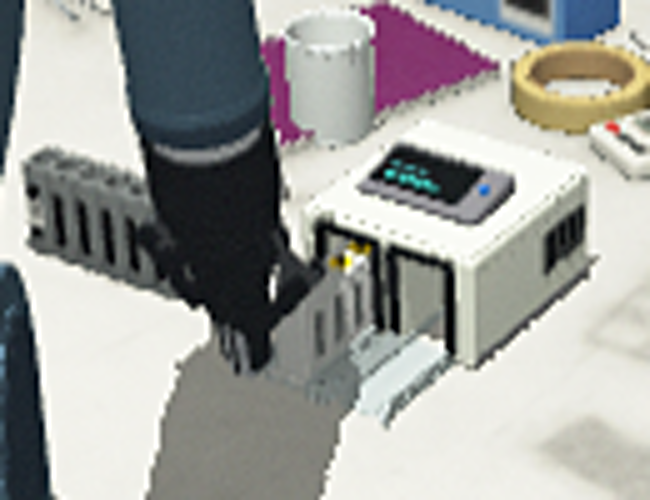

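jog_arm:
  targets:
    - {"translation":[-0.04,0,0.1],"dr":[0,0,0],"jaw":1}
    - {"translation":[-0.04,0,0.25],"dr":[0,0,0],"jaw":1}
    - {"translation":[0.0,0,0.4],"dr":[-0.017,0.132,0],"jaw":1}
    - {"translation":[0.1,0.013,0.5],"dr":[-0.035,0.264,0],"jaw":1}
    - {"translation":[0.2,0.026,0.5],"dr":[-0.035,0.264,0],"jaw":1}
    - {"translation":[0.2,0.026,0.5],"dr":[-0.035,0.264,0],"jaw":1}
    - {"translation":[0.2,0.026,0.5],"dr":[-0.035,0.264,0],"jaw":1}

```text
clock: 21.72
position: [517.1, 294.0, 153.7]
ee_rot: [-2.07, -2.363, 0.002]
force: [0.4, 0.1, -0.4]
finger_gap: 0.3
```

```bash
python3 - <<'E'
from station import *
from h import *
s=state();print(s["clock"],s["position"],rd(s["position"]),s["force"],s["ee_rot"])
for n in ("wrist",):
  im=get_image(n);cv2.imwrite(f"pics/{n}13.png",im["color"]);np.savez(f"pics/{n}13.npz",**im)
for c,a in caps(im): print(c,a,rd(plane(im,c,60)))
cv2.imwrite("pics/w13z.png",cv2.resize(im["color"][150:300,180:340],None,fx=4,fy=4,interpolation=cv2.INTER_CUBIC))
E
```

```text
21.725 [517.09488163 294.01640534 153.65751638] [19.  -0.5] [ 0.38948022  0.11018858 -0.35792647] [-2.06969518 -2.36256617  0.00240382]
```

View pics/w13z.png

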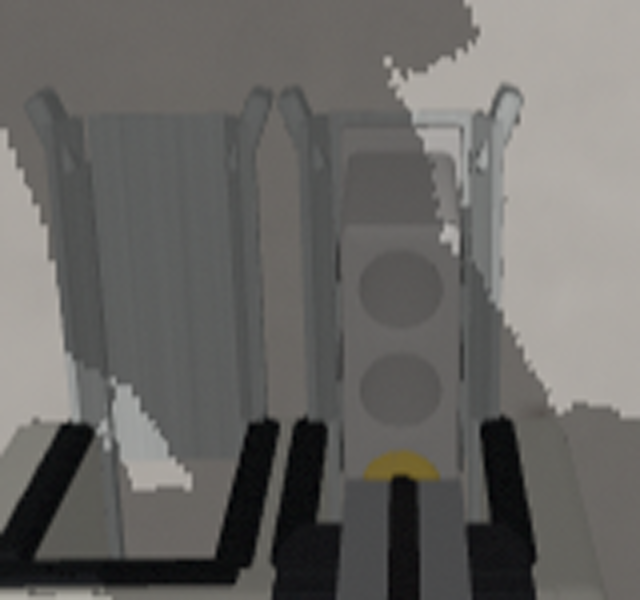

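```bash
python3 - <<'E'
from h import *
W=dict(np.load("pics/wrist13.npz"))
f=lambda p:(np.array(p)+.5)/4-.5+np.array((180,150))
for nm,p,z in (("R lane front",(165,113),0),("L foot bottom",(400,112),0),("L foot top edge",(400,126),6),("face top edge",(400,224),58),("hole5",(401,389),58),("hole6",(401,289),58),("R lane L",(88,114),0),("R lane R",(228,114),0)):
    print(nm,rd(plane(W,f(p),z)))
cv2.imwrite("pics/w13zz.png",cv2.resize(W["color"][165:200,185:315],None,fx=6,fy=6,interpolation=cv2.INTER_NEAREST))
E
```

```text
R lane front [ -0.2 -53.1]
L foot bottom [-0.4 -1. ]
L foot top edge [ 1.4 -1. ]
face top edge [ 7.7 -0.9]
hole5 [40.6 -0.8]
hole6 [20.3 -0.7]
R lane L [  0.1 -70.1]
R lane R [  0.1 -39.1]
```

View pics/w13zz.png

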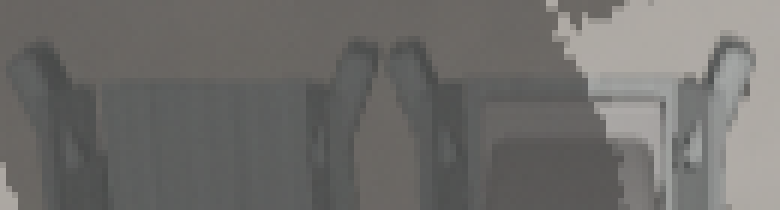

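jog_arm:
  targets:
    - {"translation":[-0.1,-0.1,0.2],"dr":[0,0,0],"jaw":1}
    - {"translation":[-0.2,-0.3,0.3],"dr":[0,0,0],"jaw":1}
    - {"translation":[-0.2,-0.5,0.3],"dr":[0,0,0],"jaw":1}
    - {"translation":[-0.2,-0.7,0.3],"dr":[0,0,0],"jaw":1}
    - {"translation":[-0.2,-0.8,0.3],"dr":[0,0,0],"jaw":1}
    - {"translation":[-0.2,-0.8,0.3],"dr":[0,0,0],"jaw":1}
    - {"translation":[-0.2,-0.8,0.3],"dr":[0,0,0],"jaw":1}
    - {"translation":[-0.2,-0.8,0.3],"dr":[0,0,0],"jaw":1}
    - {"translation":[-0.2,-0.8,0.3],"dr":[0,0,0],"jaw":1}

```text
clock: 22.9
position: [468.1, 95.3, 229.2]
ee_rot: [-2.068, -2.365, -0.0]
force: [-0.3, -0.4, 0.3]
finger_gap: -0.1
```

```bash
python3 - <<'E'
from station import *
from h import *
s=state();print(s["clock"],s["position"],s["force"])
I={n:get_image(n) for n in ("top","scene")}
for n in I: np.savez(f"pics/{n}14.npz",**I[n]);cv2.imwrite(f"pics/{n}14.png",I[n]["color"])
cv2.imwrite("pics/c14.png",np.hstack([cv2.resize(I["top"]["color"][150:250,165:260],(380,400),interpolation=cv2.INTER_CUBIC),cv2.resize(I["scene"]["color"][140:240,200:300],(400,400),interpolation=cv2.INTER_CUBIC)]))
for n in I:
  for c,a in caps(I[n],(165,150,300,240)): print(n,c,a,rd(plane(I[n],c,60)))
E
```

```text
22.9 [468.07940915  95.26663171 229.19146161] [-0.2586765  -0.35058129  0.34075505]
top [201.39130435 204.04347826] 23 [62.3 -0.6]
scene [293.2  154.35] 20 [287.4 -28.1]
scene [251.14285714 179.28571429] 7 [75.9 -5. ]
scene [247.71428571 182.14285714] 7 [56.1 -6.3]
```

View pics/c14.png

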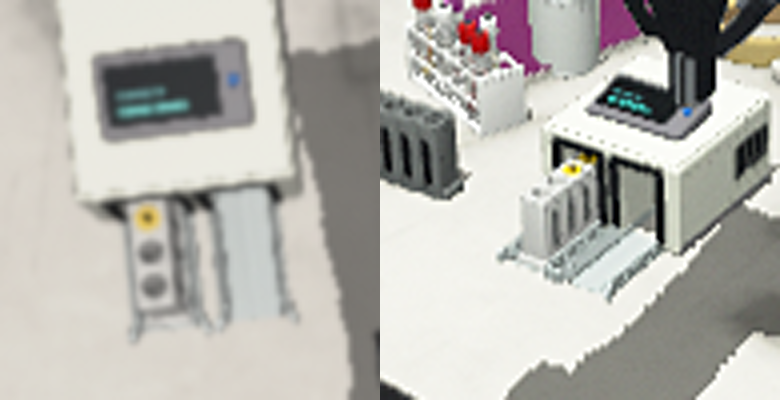

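View pics/top14.png

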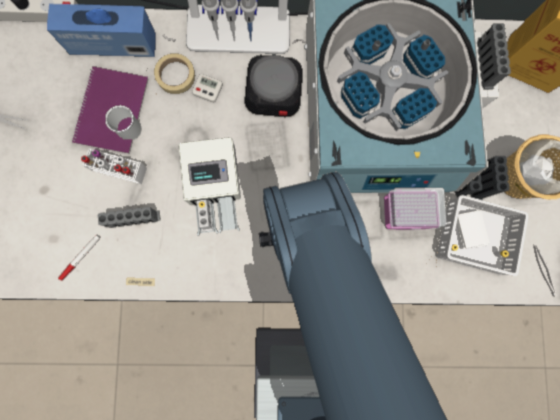

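```bash
python3 -c "
from station import *
print(sign_off(), state()['clock'])"
```

```text
the job is handed in; nothing more can be done
the job is handed in; nothing more can be done
```

The white rack is in the reader's left-hand lane, stud first, and stayed home after one full press. I handed the job in at about 23 s with the arm clear of everything.

**Press:** I lowered the rack between the rails, slid it most of the way in and let go. I then pressed its near end with shut, slightly tilted fingers. It first stuck near the point where the stud meets the catch. There it showed about 12 N back and 9 N up on the tool, so I raised the push by about 1 mm and it moved on. The force then rose from about 4 to 8 N, and I met the hard stop, letting go at about 20 N. The long travel shows that the catch had been left out, so no second press was needed.

**Last checks:** On release the rack followed the fingers back a few millimetres and stayed there. It is upright and centred in the lane. The near end of its foot reads between 0.4 mm outside and 1.4 mm inside the front edge.
- **Camera difference:** the wrist camera puts the rack's centre at about 71 mm from the front edge and the top camera at about 72.5 mm, against the nominal 70 mm. Most of that is within the 2 mm setting range of the catch and the calibration error.
- **Latch not pulled on:** I judged that it holds from the stop, the release and the rack staying put.
- **Other things on the bench:** the tip box, cassette and other items look unmoved in the top view.

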